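Nudge a workpiece up to the hidden stop of a jig

TASK

Pick up the comb-shaped wooden offcut as a tapping block and use it to nudge the pine block along the jig, in small slow pushes and never touching the pine block with the gripper, under the green hood until you feel it bear on the sprung stop hidden inside: press on until your push has risen about 6 N above what it took to slide the block, hold that for half a second, and never put more than 15 N on the stop. Then back off, leaving the pine block resting against the stop, and stand the tapping block upright on the bench top, off the jig and at least a hand's width (20 cm between centres) away from the pine block. Leave the ring, the spanner and the pencil where they are.

Things in the scene. Friction and masses are not known exactly. Their poses are not given: they have to be found in the camera images.
- jig_bed: Fixed jig: plywood plate 124 x 270 x 8 mm on the bench, y = -140 to +130 mm, with two aluminium rails. Origin at bench level (z = 0), midway between the rails. The pine block slides along its +y, on the plate's top (z = 8 mm), between the rails (inner faces x = +-34 mm, outer +-48 mm, tops z = 18 mm, y = -130 to +125 mm).
- stop_box: Fixed green hood over the +y end of the jig, turned like the jig: 100 mm wide, 94 mm deep, top at z = 64 mm. Origin at bench level in the middle of its open mouth; +y points into it. Mouth 86 mm wide, roof underside z = 58 mm; nothing in it but the stop touches the guided pine block.
- stop_mouth (a point): Middle of the hood's mouth on the plate's top; +y points in. The hidden stop plate's face is 20 to 55 mm behind it, set anew each time and not measured. The plate gives 1 mm per 2 N (no preload; damped, 0.15 N per mm/s) and is solid after 12 mm. Released, it springs back slowly, and friction (1 to 3 N) keeps the pine block resting on it. Over 15 N spoils its setting.
- workpiece: Plain pine block, 64 (x) x 90 (y) x 42 (z) mm, 0.2 to 0.33 kg, loose on the jig plate between the rails (2 mm play each side). Origin at the centre of its underside; +y points to the hood. Its front face (y = +45 mm) starts 10 to 50 mm short of the mouth. Push it on its rear face (y = -45 mm), which stays 35 mm or more outside the hood.
- tapping_block: Tapping block: comb-shaped pine offcut, 50 (x) x 100 (y) x 45 (z) mm, 0.1 kg, on the bench. Origin at the centre of its underside. Base solid to z = 22 mm; above, five teeth 10 mm thick at y = 0, +-20, +-40 mm. Grip across x (50 mm) at the middle, fingertips 16 mm above its underside; push with an end of the base (y = +-50 mm). Held 3 mm over the jig plate, the fingertips clear the rails.
- spacer: Bright steel spacer ring lying on the bench, 66 mm across, 10 mm thick, origin at the centre of its underside. Leave alone.
- spanner: Small steel open-ended spanner lying on the bench, 32 x 165 x 8 mm, long along its y, origin at the centre of its underside. Leave alone.
- pencil: Red carpenter's pencil lying on the bench, 17 x 171 x 8 mm, long along its y, origin at the centre of its underside. Leave alone.

How it is judged:
By the outcome, as a careful person would: the job done as asked, in the order asked, and still so for the second after the job is handed in, with the robot touching nothing.
It also fails if it takes over 64 s, if anything falls off the work surface, if the arm or the gripper's body presses on something with over 40 N, if the wrist force passes 120 N, or if a joint passes its speed limit or range.

ROBOT

A 6-joint arm with a two-finger parallel gripper is mounted at the origin on a cart in front of the work surface, level with it; the furniture and walls round the work are solid. World frame = base frame: x ahead of the robot, y to its left, z up, the work surface at z = 0. Lengths are in m, angles in rad, forces in N, time in s.
With the tool pointing down it reaches from about 0.25 to 0.725 m from the base axis. Payload 4 kg.
Tool frame: the origin (TCP) lies on the front face of the gripper's body, between the roots of the fingers; the fingertips stand 73 mm ahead of it and the grasp point (between the pads) lies 54 mm ahead of it; z points along the fingers, y is the direction in which the jaws open and shut (so a half turn about z gives the same grasp; the last joint's range is limited). The gripper opens to 85 mm and grips with 20 to 120 N. Pads are 22 mm wide; open, the fingers measure 114 mm over their backs; the gripper's body (76 mm by 85 mm) begins 54 mm behind the grasp point. The pads swing forward as they close: fully open they stand 13 mm farther back than shut.
Start: joints at [-1.182, 0.241, 0.005, 1.335, 0, 1.571], TCP at [0.19, -0.463, 0.304] pointing down, gripper open.
Joint ranges: [-2.72, 2.72], [-1.05, 1.87], [-1.09, 1.28], [-1.99, 2.15], [-1.42, 1.44], [-3.14, 3.14]. Speed limits (rad/s): [2.79, 2.79, 3.14, 3.14, 3.14, 3.14].

INTERFACE

Orientations are given as a unit quaternion [x, y, z, w].
In Python, from workcell import sensors, camera, order gives the robot as it stands. The module is installed in compiled form; this text tells all that it offers.
- The arm moves only by the shell command python3 -m inch 'ROWS'. ROWS is JSON, one flat list of numbers, 5 for each row, row after row: the opening, from -1 (shut) to 1 (fully open), then the shift along the tool's x, y, z in mm, then the turn about the tool's z in units of 6 degrees (1.0 is 6 degrees). A call has 1 to 8 rows; each row is the pose to reach, as a shift and turn from the pose commanded when the call began, along the tool's axes at that moment; what a row does not reach only later rows make up. A row lasts 1/10 s, in which the tool goes at most 50 mm and 8.59 degrees, less where a joint would pass 70% of its speed; a pose out of reach is approached as far as the arm can. A call with a gripper value outside its range is refused whole. The fingers move at their own pace and stop on an object; the grip force is fixed at half the most. Time passes only in rows, so rows that repeat a pose let the fingers close. It gives the time, the measured TCP pose, the force and the opening at its end, in the units of the state.
- sensors.get_obs(): the state, without advancing time (a new reading comes with each control period).
- camera(name): name is "scene" or "top" or "wrist"; returns a dict with "pixels" (420x560x3 uint8, red, green, blue), "intrinsics" (3x3 intrinsics, pixels), "extrinsics" (4x4, takes a point from camera to world coordinates). Camera axes: x right, y down, z forward; pixel columns grow to the right and rows downward; lengths in m; the calibration is good to about 2 mm. A picture is of the moment at which its call begins. There is no depth.
- order.job_done(): hands the job in, once; it reports no verdict.
The state is a dict: "clock": time; "joint_pos": joint angles; "joint_vel": joint speeds; "tau": joint torques, N m; "eef_pos": TCP position; "tool_rot": TCP orientation; "ft_force": force on the tool from outside, world axes, zero at the start; "ft_torque": the same for the moment, N m; "grip_width": finger opening in m.
Only numpy, scipy, OpenCV 4.12 (cv2) and the standard library are available. Lean on these libraries where they do the work, as an engineer would, in place of code of your own. Each camera call takes 0.05 s, during which the arm holds its last target.

## Working session

There is one attempt and no reset: what is moved stays moved. The work goes in short steps, Python scripts to look and compute and a shell command to move; the robot and the scene stay as the last step left them, time stands still between calls to the robot, and variables do not carry over. Pictures are saved under pics/ and viewed, and the job is handed in when it is done.

```bash
mkdir -p pics; ls; python3 - <<'E'
from workcell import sensors,camera
import cv2,numpy as np
np.set_printoptions(precision=4,suppress=True)
for n in("scene","top","wrist"):
    c=camera(n); cv2.imwrite(f"pics/{n}0.png",c["pixels"][:,:,::-1]); print(n,c["intrinsics"].tolist(),c["extrinsics"])
print(sensors.get_obs())
E
```

```text
pics
scene [[431.9862988429902, 0.0, 283.72880983150964], [0.0, 431.9862988429902, 216.05061807735754], [0.0, 0.0, 1.0]] [[-0.4706 -0.4438  0.7626 -0.4117]
 [-0.8823  0.2397 -0.405   0.4998]
 [-0.003  -0.8635 -0.5044  0.6068]
 [ 0.      0.      0.      1.    ]]
top [[412.29781643114075, 0.0, 284.82455736532586], [0.0, 412.29781643114075, 208.43081973720834], [0.0, 0.0, 1.0]] [[ 0.0146 -0.9891  0.1467  0.3247]
 [-0.9994 -0.0188 -0.0275  0.0553]
 [ 0.03   -0.1462 -0.9888  1.0786]
 [ 0.      0.      0.      1.    ]]
wrist [[322.4429645327171, 0.0, 279.63091877337524], [0.0, 322.4429645327171, 210.80230459905195], [0.0, 0.0, 1.0]] [[ 0.3786 -0.894  -0.2399  0.2497]
 [-0.9256 -0.366  -0.0967 -0.4364]
 [-0.0014  0.2586 -0.966   0.3758]
 [ 0.      0.      0.      1.    ]]
{'clock': 0.15, 'joint_pos': array([-1.182 ,  0.2413,  0.004 ,  1.3352,  0.    ,  1.5708]), 'joint_vel': array([ 0.0005,  0.0002,  0.002 , -0.    ,  0.0002, -0.001 ]), 'tau': array([  0.0005, -37.2635,  25.2638,   0.0124,   0.    ,  -0.    ]), 'eef_pos': array([ 0.1894, -0.4623,  0.3032]), 'tool_rot': array([ 0.9812,  0.1932, -0.0001, -0.0008]), 'ft_force': array([-0.1581, -0.2078, -0.3827]), 'ft_torque': array([ 0.0033,  0.0118, -0.001 ]), 'grip_width': 0.08544957554206264}
```

View pics/top0.png

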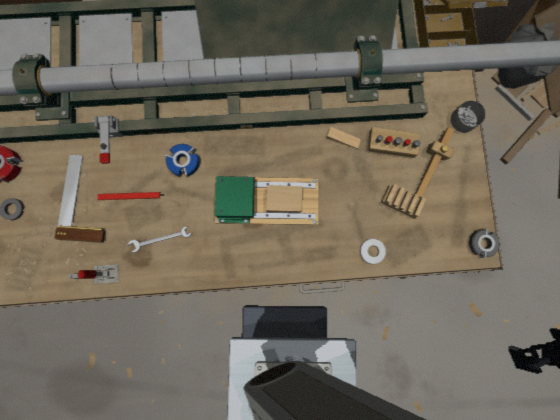

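View pics/scene0.png

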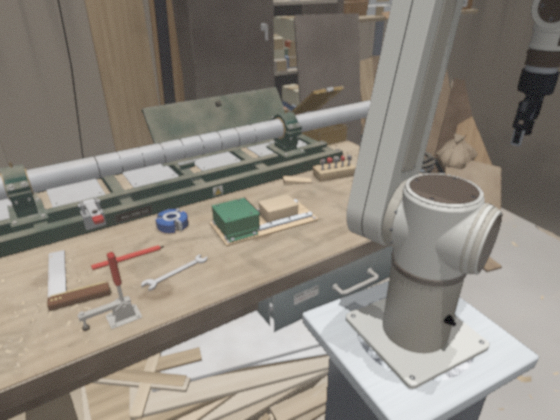

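View pics/wrist0.png

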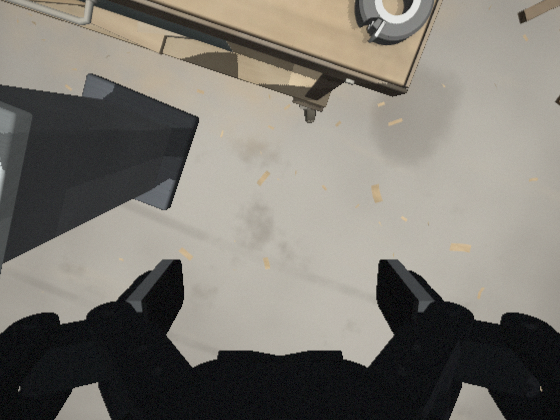

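The top view shows the hood at about (235,197), the pine block at (284,199), the comb at (405,200) and the ring at (373,251). The spanner is at (160,239) and the pencil at (130,196). I'll zoom in to get edges.

```bash
python3 - <<'E'
import cv2
im=cv2.imread("pics/top0.png")
a=cv2.resize(im[165:235,205:330],None,fx=6,fy=6,interpolation=cv2.INTER_CUBIC)
b=cv2.resize(im[120:225,360:480],None,fx=5,fy=5,interpolation=cv2.INTER_CUBIC)
cv2.imwrite("pics/za.png",a);cv2.imwrite("pics/zb.png",b)
E
```

```text
(no output)
```

View pics/za.png

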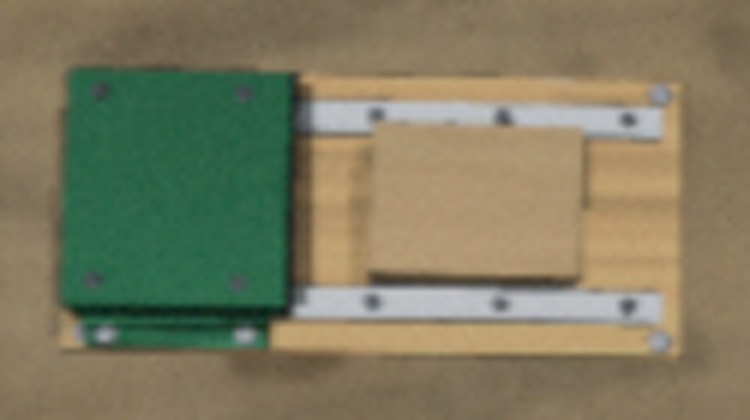

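View pics/zb.png

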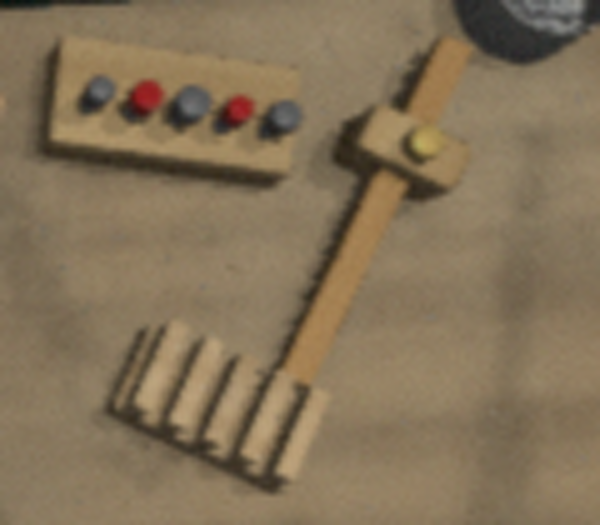

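```bash
cat > h.py <<'E'
import numpy as np,cv2
from workcell import sensors,camera
np.set_printoptions(precision=4,suppress=True)
def ray(c,u,v,z):
    K=c["intrinsics"];T=c["extrinsics"]
    d=T[:3,:3]@np.linalg.solve(K,[u,v,1.]);o=T[:3,3]
    return o+d*(z-o[2])/d[2]
def proj(c,p):
    T=c["extrinsics"];q=T[:3,:3].T@(np.array(p)-T[:3,3]);q=c["intrinsics"]@q;return q[:2]/q[2]
def shot(n,f):
    c=camera(n);cv2.imwrite(f"pics/{f}.png",c["pixels"][:,:,::-1]);return c
def tool():
    o=sensors.get_obs();from scipy.spatial.transform import Rotation as R
    return o,R.from_quat(o["tool_rot"]).as_matrix()
E
python3 - <<'E'
from h import *
c=shot("top","top1")
A=lambda x,y,z:ray(c,205+(x+.5)/6-.5,165+(y+.5)/6-.5,z)
B=lambda x,y,z:ray(c,360+(x+.5)/5-.5,120+(y+.5)/5-.5,z)
for n,p in dict(plTR=(682,83,.008),plBR=(682,355,.008),plBL=(60,348,.008),railT=(662,102,.018),railTb=(662,138,.018),railB0=(662,288,.018),railB=(662,323,.018),
 hTL=(68,68,.064),hTR=(298,74,.064),hBR=(290,312,.064),hBL=(60,302,.064),
 wTL=(373,122,.05),wTR=(585,129,.05),wBR=(580,279,.05),wBL=(370,272,.05)).items(): print(n,A(*p))
for n,p in dict(cTL=(172,320,.045),cTR=(327,392,.045),cBR=(285,480,.045),cBL=(135,408,.045), stem=(297,380,.01),stem2=(270,365,.01)).items(): print(n,B(*p))
g=cv2.cvtColor(c["pixels"],cv2.COLOR_RGB2HSV)
E
```

```text
plTR [ 0.566  -0.0623  0.008 ]
plBR [ 0.4447 -0.0626  0.008 ]
plBL [0.4429 0.2076 0.008 ]
railT [ 0.555  -0.0524  0.018 ]
railTb [ 0.539  -0.0525  0.018 ]
railB0 [ 0.4727 -0.0527  0.018 ]
railB [ 0.4574 -0.0528  0.018 ]
hTL [0.5543 0.201  0.064 ]
hTR [0.5538 0.105  0.064 ]
hBR [0.4534 0.1058 0.064 ]
hBL [0.4558 0.2004 0.064 ]
wTL [0.5369 0.0735 0.05  ]
wTR [ 0.5357 -0.0164  0.05  ]
wBR [ 0.4714 -0.0149  0.05  ]
wBL [0.4727 0.0734 0.05  ]
cTL [ 0.5482 -0.2541  0.045 ]
cTR [ 0.5121 -0.3336  0.045 ]
cBR [ 0.466  -0.3103  0.045 ]
cBL [ 0.5018 -0.2339  0.045 ]
stem [ 0.5246 -0.3309  0.01  ]
stem2 [ 0.5324 -0.3166  0.01  ]
```

```bash
cat >> h.py <<'E'
def plan(target,yaw_y_deg):
    """target TCP xyz; desired angle of tool y in world xy. prints shift(mm) & turn units"""
    o,R=tool(); d=R.T@(np.array(target)-o["eef_pos"])*1000
    a=np.degrees(np.arctan2(R[1,1],R[0,1])); w=(yaw_y_deg-a+180)%360-180
    print("pos",o["eef_pos"],"yaw",a,"shift",d,"turn units",-w/6,"F",o["ft_force"],"w",o["grip_width"],"t",o["clock"])
E
python3 - <<'E'
from h import *
plan([.507,-.283,.20],-24)
o,R=tool();c=camera("wrist")
for z in (60,73,76,83):
  for y in(-.0425,.0425): print(z,y,proj(c,o["eef_pos"]+R@[0.011,y,z/1000]),proj(c,o["eef_pos"]+R@[-0.011,y,z/1000]))
E
python3 - <<'E'
import cv2
im=cv2.imread("pics/wrist0.png")
cv2.imwrite("pics/zw.png",cv2.resize(im[240:400,90:470],None,fx=2,fy=2))
E
```

```text
pos [ 0.1894 -0.4624  0.3034] yaw -67.72548250358933 shift [361.9049 -45.5342 103.4075] turn units -7.287580417264887 F [-0.0524  0.5594  0.0925] w 0.08517944107021354 t 0.2
60 -0.0425 [185.9204 252.768 ] [189.5487 297.4677]
60 0.0425 [378.5456 252.6379] [374.7684 297.3343]
73 -0.0425 [193.5081 242.3635] [196.5836 283.935 ]
73 0.0425 [370.5113 242.2458] [367.3143 283.8143]
76 -0.0425 [195.0875 240.1978] [198.0535 281.1074]
76 0.0425 [368.8388 240.0826] [365.7567 280.9893]
83 -0.0425 [198.5565 235.4411] [201.2886 274.8842]
83 0.0425 [365.1656 235.3315] [362.3288 274.7718]
```

View pics/zw.png

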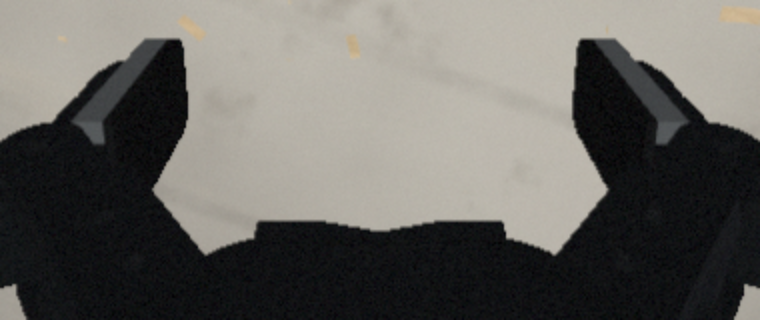

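```bash
python3 -m inch '[1,45,-6,5,-0.9, 1,90,-12,15,-1.8, 1,135,-17,25,-2.8, 1,180,-23,35,-3.7, 1,226,-28,45,-4.6, 1,271,-34,55,-5.5, 1,316,-40,60,-6.4, 1,362,-45,60,-7.3]'; python3 -m inch '[1,0,0,0,0, 1,0,0,0,0,1,0,0,0,0]'; python3 - <<'E'
from h import *
c=shot("wrist","w1"); plan([.507,-.283,.086],-24)
E
```

```text
clock: 1.05
eef_pos: [0.5083, -0.2823, 0.2426]
tool_rot: [0.837, 0.547, -0.001, -0.001]
ft_force: [0.3, -1.9, 0.2]
grip_width: 0.0854
clock: 1.35
eef_pos: [0.5067, -0.2841, 0.2437]
tool_rot: [0.839, 0.545, -0.0, -0.0]
ft_force: [-0.7, 0.1, 0.4]
grip_width: 0.0853
pos [ 0.5065 -0.2844  0.2439] yaw -24.021828611295575 shift [  1.5317   0.0061 157.8725] turn units -0.0036381018825958713 F [-0.7429  0.0575 -0.15  ] w 0.08516516631816717 t 1.4
```

View pics/w1.png

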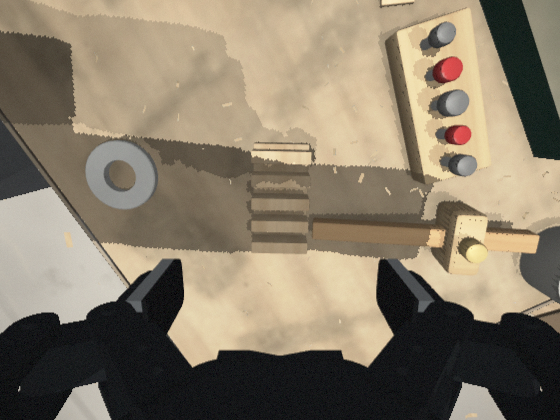

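```bash
python3 - <<'E'
from h import *
c=camera("wrist"); o,R=tool()
im=cv2.imread("pics/w1.png");cv2.imwrite("pics/zw1.png",cv2.resize(im[125:275,220:460],None,fx=3,fy=3,interpolation=cv2.INTER_CUBIC))
y=np.array([-.407,0])
ang=np.radians(-24);ux=np.array([np.cos(ang),np.sin(ang)]);uy=np.array([-np.sin(ang),np.cos(ang)])
for u,v,z in [(313,218,.01),(313,218,.02),(313,239,.01),(440,228,.02),(440,246,.02)]:
    p=ray(c,u,v,z); d=p[:2]-[.507,-.283]; print(p,d@ux,d@uy)
E
```

```text
[ 0.5265 -0.3188  0.01  ] 0.03240484953611111 -0.024784955253773767
[ 0.5267 -0.3157  0.02  ] 0.0313367690747606 -0.0218622199654379
[ 0.5181 -0.3392  0.01  ] 0.03297492975496604 -0.04683006485752457
[ 0.6349 -0.375   0.02  ] 0.15422669993224572 -0.0320104184134728
[ 0.6295 -0.3929  0.02  ] 0.15659623149360544 -0.05055045928729099
```

View pics/zw1.png

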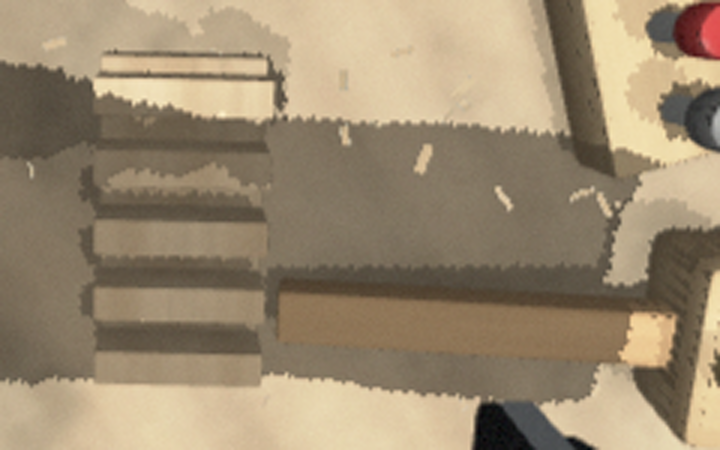

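```bash
python3 - <<'E'
from h import *
c=camera("wrist")
f=lambda x,y:ray(c,220+(x+.5)/3-.5,125+(y+.5)/3-.5,.045)
for p in [(94,215),(266,220),(264,256),(94,256),(95,352),(262,350),(260,385),(94,384),(95,78),(275,80)]: print(p,f(*p))
a=(f(94,215)+f(266,220)+f(264,256)+f(94,256))/4;print(a)
l=f(94,256)-f(264,256);print(np.degrees(np.arctan2(l[1],l[0]))+180, np.linalg.norm(l))
l=f(94,215)-f(94,352);print(np.degrees(np.arctan2(l[1],l[0]))-90, np.linalg.norm(l))
E
```

```text
(94, 215) [ 0.4859 -0.2685  0.045 ]
(266, 220) [ 0.5305 -0.29    0.045 ]
(264, 256) [ 0.5258 -0.2996  0.045 ]
(94, 256) [ 0.4807 -0.2795  0.045 ]
(95, 352) [ 0.4682 -0.3064  0.045 ]
(262, 350) [ 0.514  -0.3262  0.045 ]
(260, 385) [ 0.5091 -0.3362  0.045 ]
(94, 384) [ 0.4636 -0.3155  0.045 ]
(95, 78) [ 0.5028 -0.2335  0.045 ]
(275, 80) [ 0.5481 -0.2543  0.045 ]
[ 0.5057 -0.2844  0.045 ]
335.92885189950607 0.04940634535175663
-25.393522292405677 0.04185653790909234
```

```bash
python3 -m inch '[1,0,0,35,0, 1,1,0,70,0, 1,1,0,105,0, 1,1,0,130,0, 1,1,0,145,0, 1,1,0,155,0, 1,1,0,158,0, 1,1,0,158,0]'; python3 -m inch '[0.6,0,0,0,0, 0.3,0,0,0,0, -1,0,0,0,0, -1,0,0,0,0, -1,0,0,0,0,-1,0,0,0,0,-1,0,0,0,0,-1,0,0,0,0]'
python3 - <<'E'
from h import *
c=shot("wrist","w2"); plan([.505,-.100,.14],0)
E
```

```text
clock: 2.3
eef_pos: [0.5078, -0.2834, 0.0862]
tool_rot: [0.839, 0.545, 0.0, 0.0]
ft_force: [-0.2, 0.1, -0.3]
grip_width: 0.0854
clock: 3.1
eef_pos: [0.5087, -0.2833, 0.0873]
tool_rot: [0.838, 0.545, 0.001, 0.001]
ft_force: [-0.8, -0.1, 6.3]
grip_width: 0.0492
pos [ 0.5087 -0.2833  0.0873] yaw -23.91871167076617 shift [166.0525 -77.5395 -52.9799] turn units -3.9864519451276976 F [-0.9047  0.2717  6.2363] w 0.048819675715077795 t 3.15
```

View pics/w2.png

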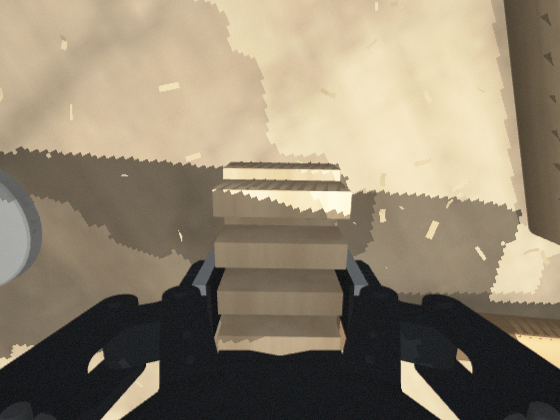

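```bash
python3 -m inch '[-1,0,0,-4,0, -1,0,0,-12,0, -1,0,0,-40,0, -1,0,0,-70,0, -1,0,0,-80,0, -1,0,0,-80,0]';  python3 -m inch '[-1,30,-15,0,-0.7, -1,60,-30,0,-1.4, -1,90,-45,0,-2.1, -1,120,-58,0,-2.8, -1,130,-65,0,-3.4, -1,144,-73,0,-4, -1,144,-73,0,-4, -1,144,-73,0,-4]'
python3 - <<'E'
from h import *
c=shot("wrist","w3");shot("top","t3");plan([.505,-.100,.10],0)
E
```

```text
clock: 3.75
eef_pos: [0.5089, -0.2835, 0.1678]
tool_rot: [0.838, 0.545, 0.001, 0.002]
ft_force: [-0.3, -0.2, -1.4]
grip_width: 0.0484
clock: 4.55
eef_pos: [0.4989, -0.1214, 0.1647]
tool_rot: [0.707, 0.708, -0.001, -0.001]
ft_force: [-0.7, 0.1, -0.7]
grip_width: 0.049
pos [ 0.4993 -0.1222  0.1652] yaw 0.0008497790147450374 shift [22.1869  5.7612 65.163 ] turn units 0.00014162983579050584 F [-0.1897 -0.442  -0.1031] w 0.04864731697808699 t 4.65
```

View pics/w3.png

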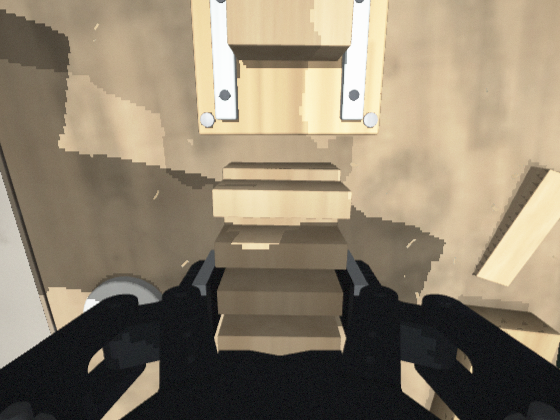

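View pics/t3.png

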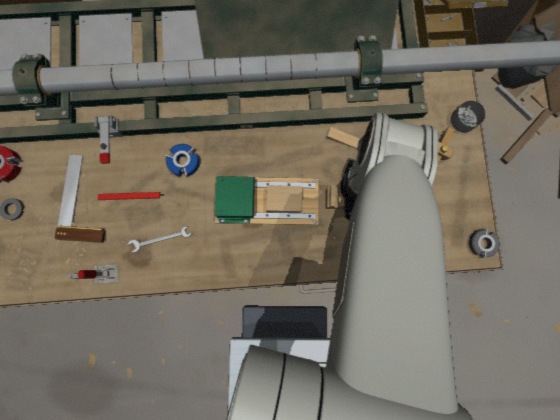

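```bash
python3 - <<'E'
from h import *
im=cv2.imread("pics/w3.png");cv2.imwrite("pics/zw3.png",cv2.resize(im[0:200,180:400],None,fx=3,fy=3,interpolation=cv2.INTER_CUBIC))
E
```

```text
(no output)
```

View pics/zw3.png

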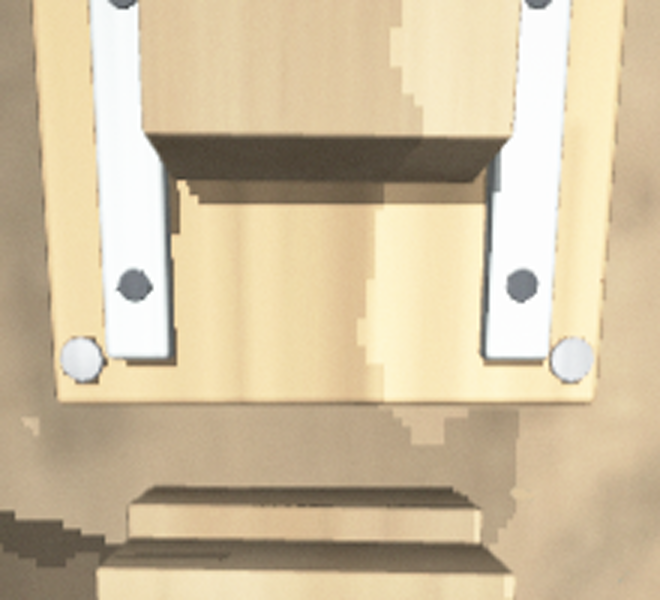

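```bash
python3 - <<'E'
from h import *
c=camera("wrist")
f=lambda x,y,z:ray(c,180+(x+.5)/3-.5,(y+.5)/3-.5,z)
for n,p in dict(rL0=(112,356,.018),rL1=(170,358,.018),rR1=(485,358,.018),rR0=(548,358,.018),pL=(57,403,.008),pR=(594,403,.008),wL=(145,133,.05),wR=(512,136,.05),
 cbL=(128,505,.1),cbR=(481,505,.1),cuL=(153,487,.078),cuR=(455,487,.078),railLtop=(92,5,.018),railRtop=(572,5,.018), pLt=(34,5,.008),pRt=(625,5,.008)).items():print(n,f(*p))
plan([.505,-.08,.098],0)
E
```

```text
rL0 [ 0.458  -0.0519  0.018 ]
rL1 [ 0.4707 -0.0523  0.018 ]
rR1 [ 0.5395 -0.0523  0.018 ]
rR0 [ 0.5533 -0.0524  0.018 ]
pL [ 0.4429 -0.0622  0.008 ]
pR [ 0.567  -0.0622  0.008 ]
wL [ 0.4718 -0.0146  0.05  ]
wR [ 0.5366 -0.0151  0.05  ]
cbL [ 0.4747 -0.0737  0.1   ]
cbR [ 0.525  -0.0738  0.1   ]
cuL [ 0.475  -0.0737  0.078 ]
cuR [ 0.5246 -0.0737  0.078 ]
railLtop [0.4574 0.0158 0.018 ]
railRtop [0.5536 0.0157 0.018 ]
pLt [0.4434 0.019  0.008 ]
pRt [0.5672 0.0189 0.008 ]
pos [ 0.4994 -0.1223  0.1654] yaw -0.008976959742224795 shift [42.3244  5.6397 67.3868] turn units -0.0014961599570379274 F [ 0.4124  0.4385 -1.3642] w 0.04886373160944727 t 4.7
```

```bash
python3 -m inch '[-1,20,3,0,0, -1,40,5,15,0, -1,43,5.2,35,0, -1,43,5.2,50,0, -1,43,5.2,58,0, -1,43,5.2,63,0, -1,43,5.2,67,0,-1,43,5.2,67,0]';python3 -m inch '[-1,0,0,0,0,-1,0,0,0,0,-1,0,0,0,0]'
python3 - <<'E'
from h import *
c=shot("wrist","w4");plan([.505,-.08,.098],0);shot("scene","s4")
E
```

```text
clock: 5.5
eef_pos: [0.5047, -0.079, 0.0989]
tool_rot: [0.707, 0.707, 0.0, 0.0]
ft_force: [0.2, -0.2, -0.6]
grip_width: 0.0488
clock: 5.8
eef_pos: [0.505, -0.0787, 0.0994]
tool_rot: [0.707, 0.708, 0.0, 0.0]
ft_force: [-0.1, -0.2, -0.9]
grip_width: 0.0489
pos [ 0.5049 -0.0787  0.0993] yaw 0.07599514297241752 shift [-1.2945  0.0605  1.315 ] turn units 0.01266585716207184 F [ 0.2067  1.0283 -1.3912] w 0.04870019679865162 t 5.85
```

View pics/w4.png

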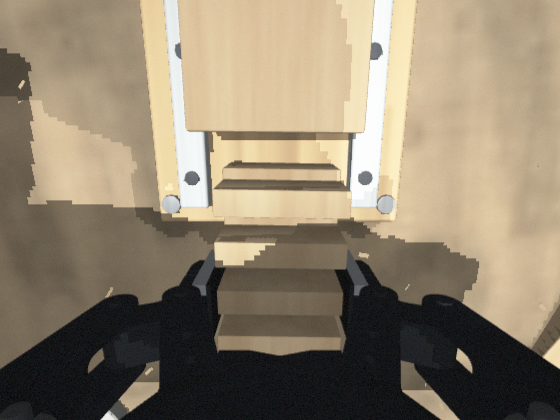

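View pics/s4.png

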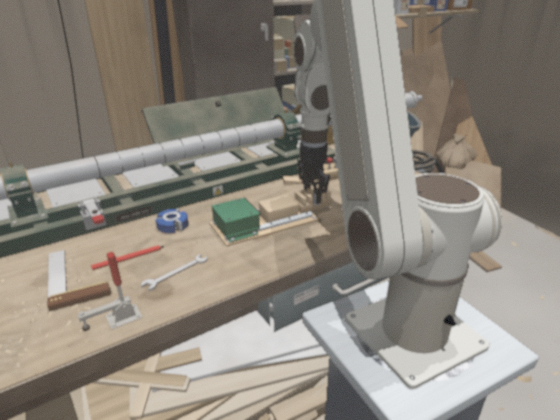

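```bash
python3 -m inch '[-1,3,0,1,0, -1,6,0,1,0, -1,9,0,1,0, -1,10,0,1,0, -1,11,0,1,0, -1,12,0,1,0]'; for i in 1; do python3 -m inch '[-1,1,0,0,0,-1,2,0,0,0,-1,3,0,0,0,-1,4,0,0,0,-1,5,0,0,0,-1,6,0,0,0,-1,7,0,0,0,-1,8,0,0,0]'; done; python3 - <<'E'
from h import *
plan([.505,-.08,.098],0);c=shot("wrist","w5")
E
```

```text
clock: 6.5
eef_pos: [0.5047, -0.0665, 0.0979]
tool_rot: [0.707, 0.708, -0.0, -0.0]
ft_force: [1.4, 0.2, -1.7]
grip_width: 0.049
clock: 7.3
eef_pos: [0.5047, -0.0587, 0.0979]
tool_rot: [0.707, 0.708, 0.0, 0.0]
ft_force: [-0.5, -2.0, -0.9]
grip_width: 0.0491
pos [ 0.5047 -0.0587  0.0979] yaw 0.06925701027688762 shift [-21.3312   0.2569  -0.0808] turn units 0.011542835046147578 F [-0.5016 -2.0466 -0.8657] w 0.04907727570297011 t 7.3
```

View pics/w5.png

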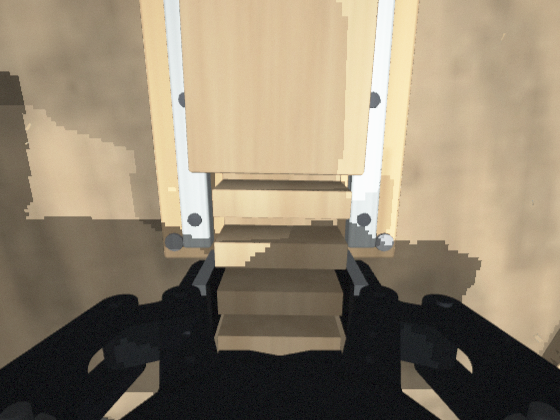

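```bash

python3 -m inch '[-1,1,0,0,0,-1,2,0,0,0,-1,3,0,0,0,-1,4,0,0,0,-1,5,0,0,0,-1,6,0,0,0,-1,7,0,0,0,-1,8,0,0,0]'
python3 -m inch '[-1,1,0,0,0,-1,2,0,0,0,-1,3,0,0,0,-1,4,0,0,0,-1,5,0,0,0,-1,6,0,0,0,-1,7,0,0,0,-1,8,0,0,0]'
python3 -m inch '[-1,1,0,0,0,-1,2,0,0,0,-1,3,0,0,0,-1,4,0,0,0,-1,5,0,0,0,-1,6,0,0,0,-1,7,0,0,0,-1,8,0,0,0]'
python3 -m inch '[-1,1,0,0,0,-1,2,0,0,0,-1,3,0,0,0,-1,4,0,0,0,-1,5,0,0,0,-1,6,0,0,0,-1,7,0,0,0,-1,8,0,0,0]'
```

```text
clock: 8.15
eef_pos: [0.5047, -0.0506, 0.0979]
tool_rot: [0.707, 0.708, 0.0, 0.0]
ft_force: [0.7, -2.1, -0.6]
grip_width: 0.0486
clock: 8.95
eef_pos: [0.5046, -0.0426, 0.0979]
tool_rot: [0.707, 0.708, -0.0, -0.0]
ft_force: [-0.0, -1.8, -1.3]
grip_width: 0.0492
clock: 9.75
eef_pos: [0.5046, -0.0346, 0.0979]
tool_rot: [0.707, 0.708, 0.0, 0.0]
ft_force: [-0.1, -2.4, -0.8]
grip_width: 0.0489
clock: 10.55
eef_pos: [0.5046, -0.0266, 0.0979]
tool_rot: [0.707, 0.708, -0.0, -0.0]
ft_force: [-0.4, -2.2, -0.6]
grip_width: 0.0488
```

```bash

python3 -m inch '[-1,1,0,0,0,-1,2,0,0,0,-1,3,0,0,0,-1,4,0,0,0,-1,5,0,0,0,-1,6,0,0,0,-1,7,0,0,0,-1,8,0,0,0]'
python3 -m inch '[-1,0.5,0,0,0,-1,1,0,0,0,-1,1.5,0,0,0,-1,2,0,0,0,-1,2.5,0,0,0,-1,3,0,0,0,-1,3.5,0,0,0]'
```

```text
clock: 11.35
eef_pos: [0.5046, -0.0186, 0.0979]
tool_rot: [0.707, 0.708, -0.0, 0.0]
ft_force: [0.4, -2.1, 0.3]
grip_width: 0.0488
clock: 12.05
eef_pos: [0.5046, -0.0151, 0.0979]
tool_rot: [0.707, 0.708, 0.0, 0.0]
ft_force: [-0.3, -2.6, -0.3]
grip_width: 0.0489
```

```bash

python3 -m inch '[-1,0.5,0,0,0,-1,1,0,0,0,-1,1.5,0,0,0,-1,2,0,0,0,-1,2.5,0,0,0,-1,3,0,0,0]'
```

```text
clock: 12.65
eef_pos: [0.5046, -0.0121, 0.0979]
tool_rot: [0.707, 0.708, -0.0, -0.0]
ft_force: [0.4, -1.3, -0.4]
grip_width: 0.0484
```

```bash

python3 -m inch '[-1,0.5,0,0,0,-1,1,0,0,0,-1,1.5,0,0,0,-1,2,0,0,0,-1,2.5,0,0,0,-1,3,0,0,0]'
```

```text
clock: 13.25
eef_pos: [0.5046, -0.0092, 0.0979]
tool_rot: [0.707, 0.708, -0.0, 0.0]
ft_force: [-0.3, -2.3, -0.3]
grip_width: 0.0487
```

```bash

python3 -m inch '[-1,0.5,0,0,0,-1,1,0,0,0,-1,1.5,0,0,0,-1,2,0,0,0,-1,2.5,0,0,0,-1,3,0,0,0]'
```

```text
clock: 13.85
eef_pos: [0.5046, -0.0061, 0.0979]
tool_rot: [0.707, 0.708, -0.0, -0.0]
ft_force: [0.5, -2.5, -0.4]
grip_width: 0.0485
```

```bash
sleep 0; python3 - <<'E'
from workcell import sensors
print(sensors.get_obs()["ft_force"])
E
```

```text
[ 0.45433135 -2.51141566 -0.40404865]
```

```bash

python3 -m inch '[-1,0.5,0,0,0,-1,1,0,0,0,-1,1.5,0,0,0,-1,2,0,0,0,-1,2.5,0,0,0,-1,3,0,0,0]'
```

```text
clock: 14.45
eef_pos: [0.5045, -0.0031, 0.0979]
tool_rot: [0.707, 0.708, -0.0, -0.0]
ft_force: [0.5, -2.0, -0.7]
grip_width: 0.0487
```

```bash

python3 -m inch '[-1,0.5,0,0,0,-1,1,0,0,0,-1,1.5,0,0,0,-1,2,0,0,0,-1,2.5,0,0,0,-1,3,0,0,0]'
```

```text
clock: 15.05
eef_pos: [0.5046, -0.0001, 0.0979]
tool_rot: [0.707, 0.708, 0.0, 0.0]
ft_force: [0.4, -3.0, 0.1]
grip_width: 0.0488
```

```bash

python3 -m inch '[-1,0.5,0,0,0,-1,1,0,0,0,-1,1.5,0,0,0,-1,2,0,0,0]'
```

```text
clock: 15.45
eef_pos: [0.5046, 0.0019, 0.0979]
tool_rot: [0.707, 0.708, 0.0, -0.0]
ft_force: [-0.2, -1.8, 0.1]
grip_width: 0.0489
```

```bash

python3 -m inch '[-1,0.5,0,0,0,-1,1,0,0,0,-1,1.5,0,0,0,-1,2,0,0,0,-1,2.5,0,0,0,-1,3,0,0,0]'
```

```text
clock: 16.05
eef_pos: [0.5046, 0.0044, 0.098]
tool_rot: [0.707, 0.707, -0.0, 0.0]
ft_force: [-0.3, -5.0, -0.1]
grip_width: 0.0491
```

```bash

python3 -m inch '[-1,0.2,0,0,0,-1,0.4,0,0,0,-1,0.6,0,0,0,-1,0.8,0,0,0,-1,1.0,0,0,0,-1,1.0,0,0,0]'; python3 - <<'E'
from h import *
for i in range(4):
  print(sensors.get_obs()["ft_force"][1], sensors.get_obs()["eef_pos"][1]); camera("wrist")
E
```

```text
clock: 16.65
eef_pos: [0.5046, 0.0051, 0.098]
tool_rot: [0.707, 0.707, -0.001, 0.001]
ft_force: [-0.5, -6.4, 0.5]
grip_width: 0.0483
-6.417158509741137 0.005139980554036102
-5.60556357470697 0.005162661880660577
-5.163428578217588 0.005144527028902941
-6.553377365461888 0.005127571483992813
```

```bash

python3 -m inch '[-1,0.2,0,0,0,-1,0.4,0,0,0,-1,0.6,0,0,0,-1,0.8,0,0,0,-1,1.0,0,0,0,-1,1.2,0,0,0,-1,1.4,0,0,0,-1,1.4,0,0,0]'; python3 - <<'E'
from h import *
for i in range(5):
  print(sensors.get_obs()["ft_force"][1], sensors.get_obs()["eef_pos"][1]); camera("wrist")
E
```

```text
clock: 17.65
eef_pos: [0.5046, 0.006, 0.0981]
tool_rot: [0.707, 0.707, -0.001, 0.001]
ft_force: [0.3, -8.6, 1.1]
grip_width: 0.0492
-8.594861852783467 0.006002426546699774
-8.160984757283572 0.005963633454224926
-8.102082423236094 0.005989749187290096
-8.133285175143758 0.0059978169365440676
-8.21853275211784 0.0059799243930241195
```

```bash

python3 -m inch '[-1,0.1,0,0,0,-1,0.1,0,0,0,-1,0.1,0,0,0,-1,0.1,0,0,0,-1,0.1,0,0,0,-1,0.1,0,0,0,-1,0.1,0,0,0,-1,0.1,0,0,0]'; python3 - <<'E'
from h import *
for i in range(4):
  print(sensors.get_obs()["ft_force"][1], sensors.get_obs()["eef_pos"][1]); camera("wrist")
E
```

```text
clock: 18.7
eef_pos: [0.5046, 0.006, 0.098]
tool_rot: [0.707, 0.707, -0.001, 0.001]
ft_force: [-0.1, -7.8, 1.8]
grip_width: 0.0487
-7.787456799920342 0.0060064059593534155
-7.618440936572883 0.006012520880522008
-8.110641985703484 0.0059882547624385074
-8.321086459964265 0.005987828438370143
```

```bash

python3 -m inch '[-1,0.1,0,0,0,-1,0.2,0,0,0,-1,0.2,0,0,0,-1,0.2,0,0,0,-1,0.2,0,0,0,-1,0.2,0,0,0,-1,0.2,0,0,0,-1,0.2,0,0,0]'; python3 - <<'E'
from h import *
for i in range(3):
  print(sensors.get_obs()["ft_force"][1], sensors.get_obs()["eef_pos"][1]); camera("wrist")
E
python3 -m inch '[-1,-0.3,0,0,0,-1,-0.6,0,0,0,-1,-0.9,0,0,0,-1,-1.2,0,0,0,-1,-1.5,0,0,0,-1,-1.8,0,0,0,-1,-2.1,0,0,0,-1,-2.4,0,0,0]'
python3 -m inch '[-1,-0.3,0,0,0,-1,-0.6,0,0,0,-1,-0.9,0,0,0,-1,-1.2,0,0,0,-1,-1.5,0,0,0,-1,-1.8,0,0,0,-1,-2.1,0,0,0,-1,-2.4,0,0,0]'
python3 -m inch '[-1,-0.3,0,0,0,-1,-0.6,0,0,0,-1,-0.9,0,0,0,-1,-1.2,0,0,0,-1,-1.5,0,0,0,-1,-2,0,0,0,-1,-3,0,0,0,-1,-4,0,0,0]'
```

```text
clock: 19.7
eef_pos: [0.5047, 0.0061, 0.0981]
tool_rot: [0.707, 0.707, -0.001, 0.001]
ft_force: [-0.3, -8.5, -0.1]
grip_width: 0.0487
-8.48708665375683 0.006146241092528823
-8.576198888937997 0.006152316008706087
-7.676232443640274 0.006166048303869508
clock: 20.65
eef_pos: [0.5047, 0.0056, 0.0979]
tool_rot: [0.707, 0.708, 0.001, -0.0]
ft_force: [1.1, -1.4, -0.0]
grip_width: 0.0484
clock: 21.45
eef_pos: [0.5045, 0.0027, 0.0979]
tool_rot: [0.707, 0.708, -0.0, -0.0]
ft_force: [0.2, -0.5, 0.1]
grip_width: 0.0487
clock: 22.25
eef_pos: [0.5046, -0.0013, 0.0979]
tool_rot: [0.707, 0.708, 0.0, 0.0]
ft_force: [-0.5, 0.6, -1.1]
grip_width: 0.0488
```

```bash
python3 -m inch '[-1,-10,0,0,0,-1,-30,0,-5,0,-1,-50,0,-20,0,-1,-80,0,-30,0,-1,-120,0,-30,0,-1,-160,0,-30,0,-1,-184,0,-30,0,-1,-184,0,-30,0]'; python3 -m inch '[-1,0,0,0,0,-1,0,0,0,0]'; python3 - <<'E'
from h import *
plan([.505,-.185,.09],0)
c=shot("top","t6");w=shot("wrist","w6");print(proj(c,[.505,-.185,0]),[ray(c,373,251,.01)],proj(w,[.505,-.185,0]))
E
```

```text
clock: 23.05
eef_pos: [0.5047, -0.1892, 0.1281]
tool_rot: [0.709, 0.706, -0.0, 0.001]
ft_force: [0.0, 0.5, -0.6]
grip_width: 0.0489
clock: 23.25
eef_pos: [0.5044, -0.1848, 0.1277]
tool_rot: [0.706, 0.708, -0.0, -0.0]
ft_force: [0.4, -0.5, -0.6]
grip_width: 0.0488
pos [ 0.5044 -0.1848  0.1277] yaw 0.10344318269925809 shift [-0.2314  0.5799 37.693 ] turn units 0.01724053044987765 F [ 0.415  -0.547  -0.5702] w 0.04884305304327033 t 23.25
[363.746  202.4087] [array([ 0.3758, -0.2052,  0.01  ])] [280.5377 230.4495]
```

View pics/t6.png

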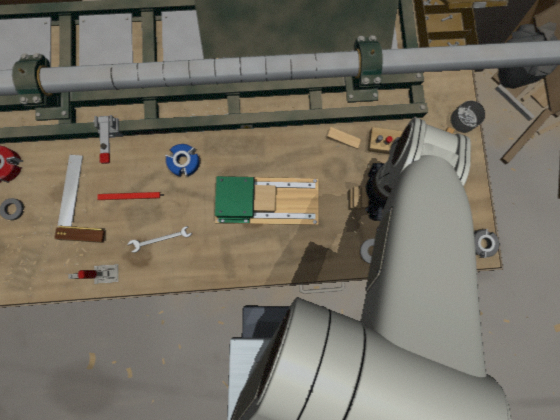

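View pics/w6.png

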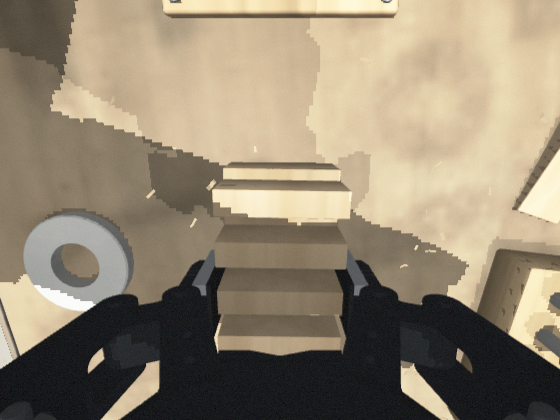

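```bash
python3 -m inch '[-1,0,0,15,0,-1,0,0,25,0,-1,0,0,32,0,-1,0,0,36,0,-1,0,0,38,0,-1,0,0,39,0,-1,0,0,39,0]'; python3 -m inch '[-1,0,0,0.5,0,-1,0,0,1,0,-1,0,0,1,0]'
```

```text
clock: 24.05
eef_pos: [0.505, -0.1853, 0.0891]
tool_rot: [0.707, 0.708, 0.0, 0.0]
ft_force: [0.8, 0.4, -0.8]
grip_width: 0.0489
clock: 24.35
eef_pos: [0.5048, -0.1853, 0.088]
tool_rot: [0.707, 0.708, 0.0, 0.0]
ft_force: [0.1, -0.3, -1.0]
grip_width: 0.0491
```

```bash
python3 -m inch '[-1,0,0,0.3,0,-1,0,0,0.6,0,-1,0,0,0.9,0,-1,0,0,0.9,0]'
```

```text
clock: 24.75
eef_pos: [0.5048, -0.1853, 0.0873]
tool_rot: [0.707, 0.708, 0.0, 0.0]
ft_force: [-0.9, -0.4, 1.9]
grip_width: 0.0487
```

```bash
python3 -m inch '[0,0,0,0,0,0.3,0,0,0,0,0.6,0,0,0,0,1,0,0,0,0,1,0,0,0,0,1,0,0,0,0,1,0,0,0,0,1,0,0,0,0]'; python3 -m inch '[1,0,0,-5,0,1,0,0,-20,0,1,0,0,-50,0,1,0,0,-90,0,1,0,0,-130,0,1,0,0,-130,0,1,0,0,-130,0]';python3 - <<'E'
from h import *
plan([.35,-.35,.3],0);shot("wrist","w7")
E
```

```text
clock: 25.55
eef_pos: [0.5048, -0.1853, 0.087]
tool_rot: [0.707, 0.708, -0.0, -0.0]
ft_force: [-0.2, 0.2, -0.0]
grip_width: 0.0852
clock: 26.25
eef_pos: [0.5055, -0.1855, 0.2186]
tool_rot: [0.707, 0.708, 0.001, 0.002]
ft_force: [0.3, 0.4, -0.4]
grip_width: 0.0853
pos [ 0.5055 -0.1855  0.2186] yaw 0.07546931002141696 shift [-164.3669 -155.4483  -81.6816] turn units 0.012578218336903054 F [ 0.2579  0.3657 -0.4067] w 0.0853425792976731 t 26.25
```

View pics/w7.png

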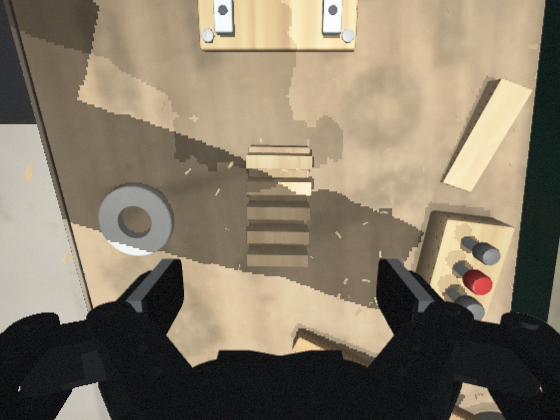

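```bash
python3 -m inch '[1,-20,-20,-20,0,1,-50,-40,-40,0,1,-80,-60,-60,0,1,-110,-80,-80,0,1,-110,-80,-80,0,1,-110,-80,-80,0]';python3 - <<'E'
from h import *
c=shot("top","t8");im=cv2.imread("pics/t8.png")
cv2.imwrite("pics/z8.png",cv2.resize(im[165:235,205:330],None,fx=6,fy=6,interpolation=cv2.INTER_CUBIC))
E
```

```text
clock: 26.9
eef_pos: [0.4242, -0.2956, 0.2958]
tool_rot: [0.707, 0.707, 0.0, -0.001]
ft_force: [0.1, 1.1, -0.9]
grip_width: 0.0854
```

View pics/z8.png

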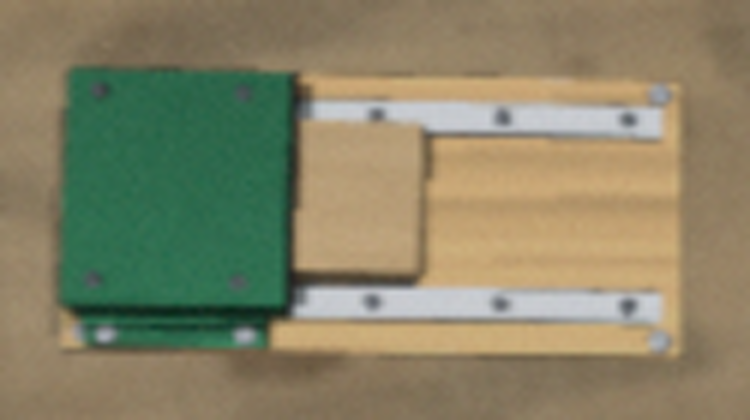

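View pics/t8.png

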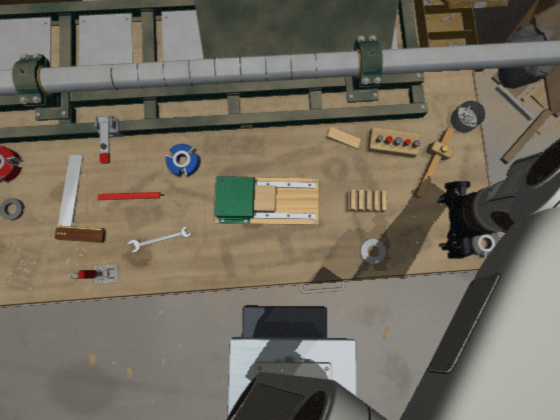

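```bash
python3 - <<'E'
from h import *
c=camera("top")
A=lambda x,y,z:ray(c,205+(x+.5)/6-.5,165+(y+.5)/6-.5,z)
print(A(427,124,.05),A(422,277,.05)); print(proj(c,[.505,-.1867,.045]), sensors.get_obs()["ft_force"])
a=cv2.imread("pics/top0.png");b=cv2.imread("pics/t8.png")
d=cv2.absdiff(a,b).max(2); print("spanner/pencil diff",(d[180:260,90:200]>40).sum(),"ring",(d[238:266,358:390]>60).sum())
E
```

```text
[0.5365 0.0506 0.05  ] [0.471  0.0516 0.05  ]
[368.2617 199.5957] [ 0.1105 -0.2168 -0.1514]
spanner/pencil diff 0 ring 492
```

```bash
python3 -c "
from workcell import order
print(order.job_done())"
```

```text
the job is handed in; nothing more can be done
None
```

I pushed the pine block onto the stop with the comb block, backed off, stood the comb on the bench, and handed the job in at about 27 s. As far as I could check, everything asked for was met.

- **Push:** Sliding the block took about 2.2 N. It met the stop with its front about 36 mm past the mouth. I pressed on until the push read about 8.0–8.3 N, a rise of about 6 N, and held that for over 2 s. The highest single reading was 8.6 N at the wrist, well under 15 N.
- **Pine block:** In the final top view its rear face is at y ≈ 51–52 mm. Working back from the forces, I expected about 52–53 mm if it rests on the stop. They agree within the 1–2 mm the camera allows, but I did not touch it again to confirm.
- **Tapping block:** It stands teeth up on the bench at about (0.505, -0.187), about 28 cm from the pine block and off the jig. The gripper only touched this block.
- **Spanner and pencil:** Comparing the top view before and after showed no change.
- **Ring:** The same comparison showed changed pixels at the ring, which I put down to the arm's shadow. It still sits at the same place in the picture (373, 251), but I did not measure it again.

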